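Set the sprung tweezers to a punch's shank size and hold the setting

TASK

In the tool store, slide the bench caliper's moving jaw gently shut on the punch standing between its jaws until it has pressed on the shank with a few newtons, and leave it shut there. Then pick the sprung tweezers up off their stand, at least 5 cm up, and squeeze them until their tip gap equals that shank's width (the 8, 14 or 20 mm line on their cross tongue). Finish while holding the tweezers up like that, with the tip gap steady at the line; leave the two spare punches, the wrench and the parts bin alone.

Things in the scene. Friction and masses are not known exactly. Their poses are not given: they have to be found in the camera images.
- caliper_jaw (a joint): Clear gap in m between the two steel jaw faces of the bench caliper (0 = touching, 0.062 = fully open; starts at 0.048 to 0.060). The moving jaw slides along the caliper's y axis with about 1 N of friction and stays where it is left. Shut on a punch it reads the shank's diameter. Jaws are 24 mm wide and reach from 24 to 52 mm above the bench.
- fixed_face (a point): Centre of the fixed jaw's face, 38 mm above the bench. Its axes are the caliper's: y points from the fixed jaw towards the moving jaw, the way the jaw opens; z is up. The caliper does not move on the bench (bed 70 mm wide in x, from 45 mm behind this face to 185 mm in front of it in y, 12 mm thick).
- caliper_tab (a point): Centre of the upper part of the black thumb tab on the moving jaw's carriage, 54 mm above the bench: a plate 26 mm wide (caliper x) and 12 mm thick (caliper y), standing up from the carriage top (36 mm above the bench) to 70 mm. It lies 80 mm (along caliper y) behind the moving jaw's face. Pinch or push it along caliper y.
- punch_thin: Loose steel punch standing upright on its foot (round foot 26 mm diameter, 8 mm high), total height 45 mm, shank 8 mm diameter. Origin under the foot, z up. One of the three punches stands between the caliper's jaws (on its 12 mm bed), the other two on the black rack plate; which one is where varies.
- punch_thin_shank (a point): On the axis of the 8 mm punch, 26 mm above its underside (mid-shank).
- punch_mid: The same kind of punch with a 14 mm diameter shank.
- punch_mid_shank (a point): On the axis of the 14 mm punch, 26 mm above its underside.
- punch_thick: The same kind of punch with a 20 mm diameter shank.
- punch_thick_shank (a point): On the axis of the 20 mm punch, 26 mm above its underside.
- tweezers_grip (a point): Grip centre of the loose steel sprung tweezers (165 mm long, about 90 g), midway between their dark grip plates at rest, 39 mm above the bench. x runs along the tweezers to the tips, z up, y across (squeeze direction). Plates: 22 mm long (x), 16 mm high, 34 mm over their outsides when open. The sprung hinge lies 95 mm behind this point, the tips 55 mm ahead.
- stand: Fixed tweezers stand, origin on the bench under the tweezers' grip centre, x towards the tips: a 6 mm base plate 190 x 70 mm with two black blocks, tops 30 mm above the bench, that carry the tweezers; clear for the fingers between x = -47 mm and x = +33 mm.
- tweezers_arm (a joint): Closing angle (rad) of the moving (-y) arm: 0 = sprung open, at most 0.155, grows as squeezed. Tip gap in mm is about 26 - 150 x angle; 1 mm squeezed at the plates closes the tips about 1.6 mm (plates over their outsides about 34 mm open, 30.5 at the 20 mm line, 27 at the 14, 23 at the 8). Squeeze takes about 4 N to start, 9 N at the 8 mm line; it springs open when released.
- tip_fixed (a point): Inner edge of the tip of the +y arm. The distance between the two tip points is the tip gap. 15 mm behind the tips a thin cross tongue fixed on the +y arm runs over the -y arm; its three black lines mark where the inner face of the -y arm stands at a tip gap of 8, 14 and 20 mm (the 8 mm line is nearest to the +y arm).
- tip_moving (a point): Inner edge of the tip of the moving (-y) arm.
- wrench: Loose open wrench, 160 mm long, lying on the bench; a bystander.
- partsbin: Open grey parts bin 110 x 90 x 50 mm; a bystander.
Mind the look-alikes: they are no part of the job. There is more than one size of the part that bears caliper_jaw; the job needs the larger.

How it is judged:
On the way, in this order (a step that is already met when the one before it is completed fails the run):
1. the caliper's jaw is shut on the punch and presses on its shank with at least 2 N (((horizontal distance between punch_thin_shank and fixed_face below 0.017 m and angle between punch_thin's own z axis and vertical below 0.12 rad and value of joint caliper_jaw between 0.0065 and 0.0095 m and contact force between caliper_jaw and punch_thin above 2 N) or (horizontal distance between punch_mid_shank and fixed_face below 0.017 m and angle between punch_mid's own z axis and vertical below 0.12 rad and value of joint caliper_jaw between 0.0125 and 0.0155 m and contact force between caliper_jaw and punch_mid above 2 N) or (horizontal distance between punch_thick_shank and fixed_face below 0.017 m and angle between punch_thick's own z axis and vertical below 0.12 rad and value of joint caliper_jaw between 0.0185 and 0.0215 m and contact force between caliper_jaw and punch_thick above 2 N))), for 0.05 s.
2. the tweezers are lifted off their stand in the fingers (height (world z) of tweezers_grip above 0.085 m and contact force between the fingers and tweezers above 1 N), for 0.2 s.
At the end, for the whole second after the job is handed in: The caliper still reads the shank diameter within 1.5 mm, the punch upright against its fixed jaw; the tweezers are held still in the fingers, off their stand, grip centre at least 85 mm above the bench (46 mm above where it lay), tip gap steady within 2 mm of that diameter (all of step 2 and contact force between tweezers and stand below 0.1 N and linear speed of tweezers below 0.02 m/s and angular speed of tweezers below 0.2 rad/s and velocity of joint tweezers_arm between -0.03 and 0.03 rad/s and ((horizontal distance between punch_thin_shank and fixed_face below 0.017 m and angle between punch_thin's own z axis and vertical below 0.12 rad and value of joint caliper_jaw between 0.0065 and 0.0095 m and distance between tip_fixed and tip_moving between 0.006 and 0.01 m) or (horizontal distance between punch_mid_shank and fixed_face below 0.017 m and angle between punch_mid's own z axis and vertical below 0.12 rad and value of joint caliper_jaw between 0.0125 and 0.0155 m and distance between tip_fixed and tip_moving between 0.012 and 0.016 m) or (horizontal distance between punch_thick_shank and fixed_face below 0.017 m and angle between punch_thick's own z axis and vertical below 0.12 rad and value of joint caliper_jaw between 0.0185 and 0.0215 m and distance between tip_fixed and tip_moving between 0.018 and 0.022 m))); the arm keeps its last pose, push and grip.
It fails at once if the caliper jaw rams the punch with more than 25 N (contact force between caliper_jaw and punch_thin above 25 N or contact force between caliper_jaw and punch_mid above 25 N or contact force between caliper_jaw and punch_thick above 25 N).
It fails at once if a spare punch, the wrench or the parts bin is moved more than 30 mm (distance of any of wrench, partsbin from where it was at the start of the episode above 0.03 m or (distance of punch_thin from where it was at the start of the episode above 0.03 m and horizontal distance between punch_thin_shank and fixed_face above 0.06 m) or (distance of punch_mid from where it was at the start of the episode above 0.03 m and horizontal distance between punch_mid_shank and fixed_face above 0.06 m) or (distance of punch_thick from where it was at the start of the episode above 0.03 m and horizontal distance between punch_thick_shank and fixed_face above 0.06 m)).
It also fails if it takes over 45 s, if anything falls off the work surface, if the arm or the gripper's body presses on something with over 40 N, if the wrist force passes 120 N, or if a joint passes its speed limit or range.

ROBOT

A 6-joint arm with a two-finger parallel gripper is mounted at the origin on the work surface. World frame = base frame: x ahead of the robot, y to its left, z up, the work surface at z = 0. Lengths are in m, angles in rad, forces in N, time in s.
With the tool pointing down it reaches from about 0.3 to 0.85 m from the base axis. Payload 4.2 kg.
Tool frame: the origin (TCP) lies between the finger pads; the fingertips stand 11 mm ahead of it and the grasp point (between the pads) lies 8 mm behind it (bot.finger_overhang is the distance from the TCP to the fingertips, in m); z points along the fingers, y is the direction in which the jaws open and shut (so a half turn about z gives the same grasp; the last joint's range is limited). The gripper opens to 91 mm and grips with 3 to 60 N. Pads are 32 mm wide; open, the fingers measure 118 mm over their backs; the gripper's body (76 mm by 178 mm) begins 60 mm behind the grasp point.
Start: joints at [1.204, 0.32, 1.565, -0, 1.257, -0.02], TCP at [0.195, 0.541, 0.191] pointing down, gripper open.
Joint ranges: [-3.11, 3.11], [-0.84, 2.01], [0.21, 2.61], [-1.34, 4.49], [0.05, 2.63], [-2.56, 2.56]. Speed limits (rad/s): [2.57, 2.57, 3.14, 3.14, 3.14, 3.14].

INTERFACE

Orientations are given as a 3x3 rotation matrix whose columns are the frame's x, y, z axes.
In Python, from plant import bot gives the robot as it stands. The module is installed in compiled form; this text tells all that it offers. Calls block until the motion is done:
- bot.goto(position, orientation): joint-space move of the TCP to a pose.
- bot.line_to(position, rate=0.15, orientation=None, until_force=None): straight line of the TCP; orientation=None keeps the orientation; rate is the mean speed in m/s. With until_force (N) it stops when the force on the tool has changed by that much, and returns True; else False.
- bot.move_j(angles): joint-space move.
- bot.gripper_to(opening, effort=None): finger opening in m; effort is the grip in N (None keeps the last); returns when the fingers have stopped.
- bot.pause(seconds).
- bot.inverse_kinematics(position, orientation): joint angles nearest the present ones, or None.
- bot.capture(name): name is "scene" or "top" or "wrist"; returns the picture (420x560x3 uint8, red, green, blue); there is no depth.
- bot.camera_params(name): a dict with "fx", "fy", "cx", "cy" (pixels), "xyz" and "orientation" of the camera in the world. Camera axes: x right, y up, looking along -z (the intrinsics and any distortion apply to the point x, -y, -z); pixel columns grow to the right and rows downward; lengths in m; the calibration is good to about 2 mm. The wrist camera is an equidistant fisheye: a pixel r from the principal point sees the ray r / f radians off the axis. A picture is of the moment at which its call begins: read the wrist's pose just before it. camera_params takes no time and is no camera call; for the wrist camera it gives the pose at the moment of the call.
A pose or a line that the arm cannot do raises bot.Unreachable and nothing moves.
- bot.close_job(): hands the job in, once; it reports no verdict.
Readings, each from a call of its own:
- bot.read_t(): time.
- bot.read_joint_pos(): joint angles.
- bot.read_dq(): joint speeds.
- bot.read_joint_torque(): joint torques, N m.
- bot.read_position(): TCP position.
- bot.read_tcp_rot(): TCP orientation.
- bot.read_ft_force(): force on the tool from outside, world axes, zero at the start.
- bot.read_moment(): the same for the moment, N m.
- bot.read_width(): finger opening in m.
Only numpy, scipy, OpenCV 4.12 (cv2) and the standard library are available. Lean on these libraries where they do the work, as an engineer would, in place of code of your own. Each camera call takes 0.05 s, during which the arm holds its last target.

## Working session

There is one attempt and no reset: what is moved stays moved. The work goes in short steps, each a Python script; the robot and the scene stay as the last script left them, time stands still between calls to the robot, and variables do not carry over. Pictures are saved under pics/ and viewed, and the job is handed in when it is done.

```bash
mkdir -p pics
python3 - <<'E'
from plant import bot
import cv2
for n in ["scene","top","wrist"]:
    p=bot.camera_params(n); print(n,{k:(v.round(4).tolist() if hasattr(v,'round') and hasattr(v,'tolist') else v) for k,v in p.items()})
    im=bot.capture(n); cv2.imwrite(f"pics/{n}0.png",im[:,:,::-1])
print(bot.read_t(),bot.read_width(),bot.finger_overhang)
E
```

```text
scene {'fx': 466.14806046193627, 'fy': 466.14806046193627, 'cx': 275.86815020292437, 'cy': 208.81917288721547, 'xyz': [1.3699, 0.0338, 0.6317], 'orientation': [[-0.0364, -0.5718, 0.8196], [0.9993, -0.0306, 0.023], [0.0119, 0.8198, 0.5725]]}
top {'fx': 454.6266761007567, 'fy': 454.6266761007567, 'cx': 270.0380101524344, 'cy': 210.6148238685296, 'xyz': [0.4725, 0.0105, 1.2379], 'orientation': [[0.0052, 0.9954, -0.0957], [-0.9999, 0.0041, -0.0116], [-0.0112, 0.0958, 0.9953]]}
wrist {'fx': 325.19226210127806, 'fy': 325.19226210127806, 'cx': 281.25835657633905, 'cy': 205.92955532144597, 'xyz': [0.1286, 0.5643, 0.3852], 'orientation': [[0.3386, -0.9102, -0.2387], [0.9409, 0.3272, 0.087], [-0.0011, -0.254, 0.9672]]}
0.15 0.09096689649569321 0.011
```

View pics/scene0.png

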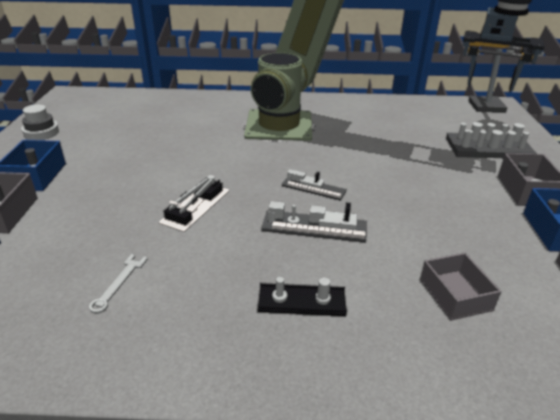

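View pics/top0.png

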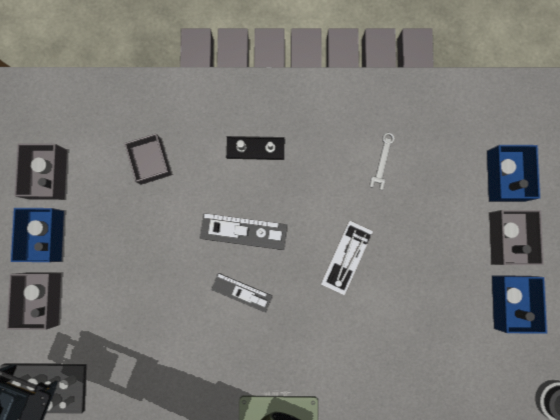

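View pics/wrist0.png

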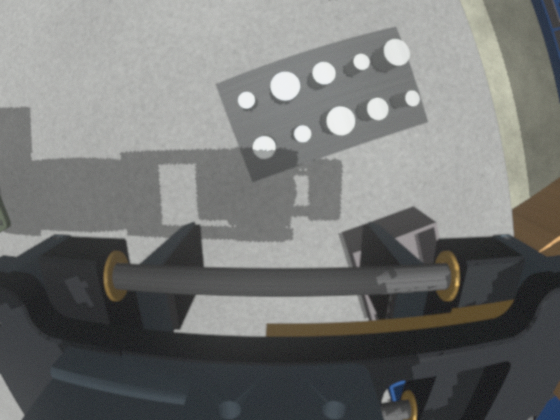

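The scene shows two calipers: the large one at top px (244,232), with a punch at (262,233) and its black tab at (216,227), and a small look-alike at (242,292). The punch rack is at (255,148), the tweezers stand at (347,258), the wrench at (383,160) and the bin at (149,159). I choose the larger caliper and will check it in a crop.

```bash
cat > h.py <<'E'
import numpy as np, cv2
from plant import bot
def ray(name,u,v,p=None):
    p=p or bot.camera_params(name)
    x=(u-p['cx'])/p['fx']; y=(v-p['cy'])/p['fy']
    if name=='wrist':
        r=np.hypot(x,y); s=np.sin(r)/r if r>1e-9 else 1
        d=np.array([x*s,-y*s,-np.cos(r)])
    else: d=np.array([x,-y,-1.])
    return np.array(p['xyz']),np.array(p['orientation'])@d
def atz(name,u,v,z,p=None):
    o,d=ray(name,u,v,p); return o+d*(z-o[2])/d[2]
def proj(name,X,p=None):
    p=p or bot.camera_params(name)
    c=np.array(p['orientation']).T@(np.asarray(X)-np.array(p['xyz']))
    x,y,z=c[0],-c[1],-c[2]
    if name=='wrist':
        t=np.arctan2(np.hypot(x,y),z); s=t/max(np.hypot(x,y),1e-9)
        return np.array([p['cx']+p['fx']*x*s,p['cy']+p['fy']*y*s])
    return np.array([p['cx']+p['fx']*x/z,p['cy']+p['fy']*y/z])
def down(yaw): # tool pointing down, jaw (y) axis along world angle yaw
    y=np.array([np.cos(yaw),np.sin(yaw),0]); z=np.array([0,0,-1.]); x=np.cross(y,z)
    return np.column_stack([x,y,z])
E
python3 - <<'E'
from h import *
im=cv2.imread('pics/top0.png')
a=cv2.resize(im[195:320,190:300],None,fx=5,fy=4.5,interpolation=cv2.INTER_CUBIC)
a=cv2.resize(im[200:315,190:300],None,fx=5,fy=5,interpolation=cv2.INTER_CUBIC)
cv2.imwrite('pics/crop_cal.png',a)
b=cv2.resize(im[215:300,310:385],None,fx=7,fy=7,interpolation=cv2.INTER_CUBIC)
cv2.imwrite('pics/crop_tw.png',b)
im=cv2.imread('pics/scene0.png')
b=cv2.resize(im[165:245,155:375],None,fx=3.6,fy=3.6,interpolation=cv2.INTER_CUBIC)
cv2.imwrite('pics/crop_sc.png',b)
E
```

```text
(no output)
```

View pics/crop_cal.png

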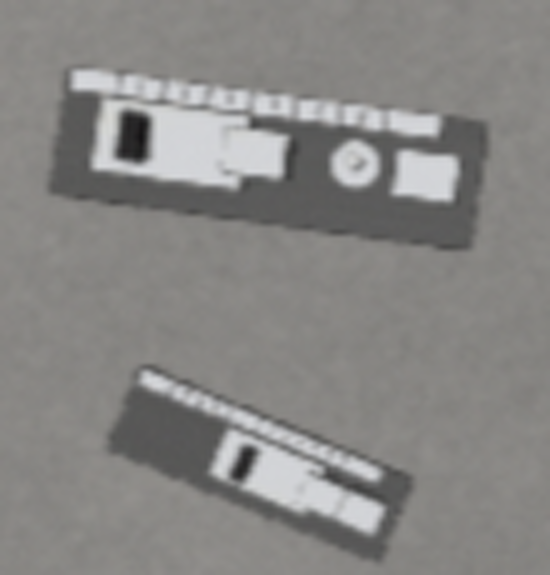

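View pics/crop_tw.png

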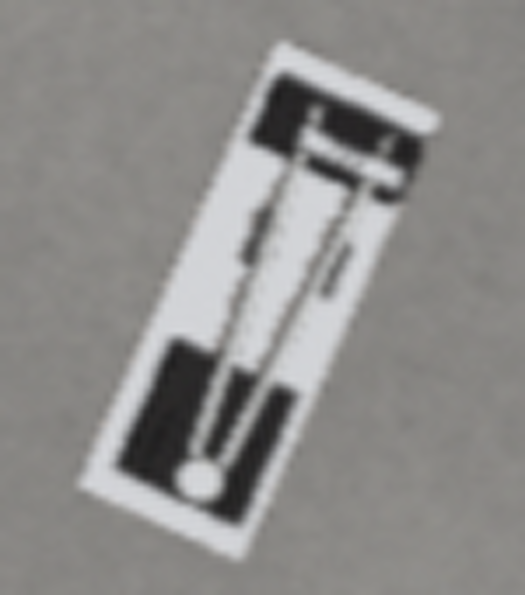

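View pics/crop_sc.png

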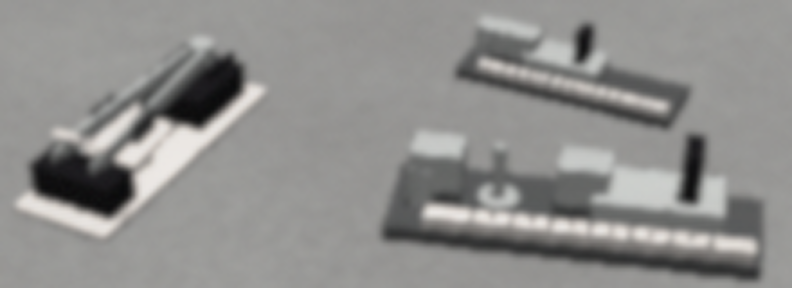

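Run:
```python
from h import *
p=bot.camera_params('top')
def c(U,V,z,s,o): return atz('top',(U+.5)/s-.5+o[0],(V+.5)/s-.5+o[1],z,p)
co=np.array([c(*k,0.012,5,(190,200)) for k in [(74,68),(488,122),(470,248),(48,193)]]);print(co.round(4))
ctr=co.mean(0); ax=(co[0]+co[3]-co[1]-co[2])/2; print('bed ctr',ctr,'len',np.linalg.norm(ax),'w',np.linalg.norm(co[0]-co[3]))
a=ax/np.linalg.norm(ax);print('yaw',np.arctan2(a[1],a[0]))
print('fixed face est',ctr-a*0.070)
print('tab top',c(134,136,0.07,5,(190,200)))
print('punch top',c(357,162,0.057,5,(190,200)))
# stand base corners z=.006
st=np.array([c(*k,0.006,7,(310,215)) for k in [(280,40),(442,120),(242,562),(78,486)]])
print(st.round(4)); x=(st[0]+st[1]-st[2]-st[3])/2; print('stand len',np.linalg.norm(x),np.linalg.norm(st[0]-st[1]),'ctr',st.mean(0),'yaw',np.arctan2(x[1],x[0]))
print('plates mid',c(298,252,0.045,7,(310,215)),'hinge',c(199,481,.04,7,(310,215)))
```

```text
[[ 0.5827  0.2028  0.012 ]
 [ 0.5543 -0.0217  0.012 ]
 [ 0.4865 -0.0121  0.012 ]
 [ 0.5149  0.2156  0.012 ]]
bed ctr [0.53457779 0.09615444 0.012     ] len 0.2278984364338264 w 0.06897279417104284
yaw 1.4459783500702141
fixed face est [0.5258632  0.02669902 0.012     ]
tab top [0.54240689 0.16210743 0.07      ]
punch top [0.53018712 0.04751737 0.057     ]
[[ 0.5656 -0.1909  0.006 ]
 [ 0.5349 -0.253   0.006 ]
 [ 0.3659 -0.1741  0.006 ]
 [ 0.3942 -0.1118  0.006 ]]
stand len 0.187609197948375 0.06926725436666799 ctr [ 0.46512901 -0.18244954  0.006     ] yaw -0.4344430541952263
plates mid [ 0.48343571 -0.19029669  0.045     ] hinge [ 0.39845961 -0.15337846  0.04      ]
```

Run:
```python
from h import *
print(bot.read_tcp_rot().round(3), proj('wrist',bot.read_position()), proj('wrist',[.195,.541,0]))
yaw=1.446
for y in (yaw,yaw-np.pi):
    for P in ([.542,.162,.056],[.535,.085,.22]):
        q=bot.inverse_kinematics(P,down(y)); print(y,P,None if q is None else np.round(q,2))
yt=-0.4344+np.pi/2
for y in (yt,yt-np.pi):
    for P in ([.4833,-.191,.03],[.4833,-.191,.15]):
        q=bot.inverse_kinematics(P,down(y)); print(y,P,None if q is None else np.round(q,2))
```

```text
[[-0.94   0.34  -0.   ]
 [ 0.34   0.94  -0.001]
 [-0.    -0.001 -1.   ]] [281.57292555 235.71102928] [281.94694109 181.10944866]
1.446 [0.542, 0.162, 0.056] [ 0.27  0.42  1.78 -0.    0.94 -1.18]
1.446 [0.535, 0.085, 0.22] [ 0.14  0.25  1.59 -0.    1.3  -1.31]
-1.6955926535897932 [0.542, 0.162, 0.056] [ 0.27  0.42  1.78 -0.    0.94  1.97]
-1.6955926535897932 [0.535, 0.085, 0.22] [ 0.14  0.25  1.59 -0.    1.3   1.83]
1.1363963267948964 [0.4833, -0.191, 0.03] [-0.4   0.39  1.91 -0.    0.84 -1.53]
1.1363963267948964 [0.4833, -0.191, 0.15] [-0.4   0.26  1.75 -0.    1.12 -1.53]
-2.0051963267948967 [0.4833, -0.191, 0.03] [-0.4   0.39  1.91 -0.    0.84  1.61]
-2.0051963267948967 [0.4833, -0.191, 0.15] [-0.4   0.26  1.75 -0.    1.12  1.61]
```

Run:
```python
from h import *
bot.goto([.50,.085,.16],down(1.446))
p=bot.camera_params('wrist'); im=bot.capture('wrist'); cv2.imwrite('pics/w1.png',im[:,:,::-1]); np.save('w1.npy',p,allow_pickle=True)
print(bot.read_t(),bot.read_position().round(4),bot.read_ft_force())
```

```text
2.1833 [0.5    0.0858 0.1601] [-1.26886582 -0.87450908  0.63201335]
```

View pics/w1.png

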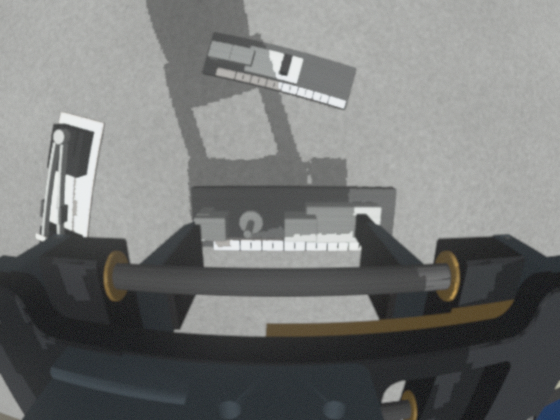

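Run:
```python
from h import *
bot.goto([.59,.095,.14],down(1.446))
bot.pause(.2)
p=bot.camera_params('wrist'); im=bot.capture('wrist'); np.save('w2.npy',p,allow_pickle=True)
cv2.imwrite('pics/w2.png',im[:,:,::-1])
cv2.imwrite('pics/w2c.png',cv2.resize(im[60:230,130:430,::-1],None,fx=2.6,fy=2.6,interpolation=cv2.INTER_CUBIC))
print(bot.read_t(),bot.read_position().round(4),bot.read_ft_force())
```

```text
2.8917 [0.5893 0.0951 0.1407] [ 0.20632953 -0.30597629 -0.4076316 ]
```

View pics/w2c.png

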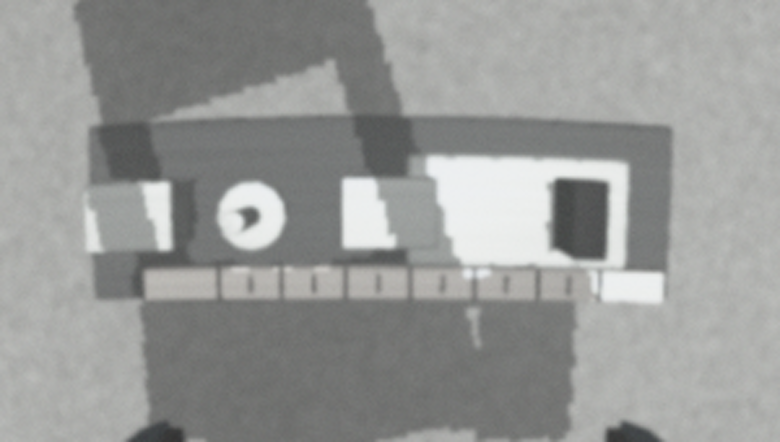

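Run:
```python
from h import *
p=np.load('w2.npy',allow_pickle=True).item()
def c(U,V,z): return atz('wrist',(U+.5)/2.6-.5+130,(V+.5)/2.6-.5+60,z,p)
a0=c(172,182,.052);a1=c(172,250,.052);b0=c(342,178,.052);b1=c(342,247,.052)
f=(a0+a1)/2;m=(b0+b1)/2;d=m-f
print('fixed',f,'moving',m,'gap',np.linalg.norm(d),'yaw',np.arctan2(d[1],d[0]),'w',np.linalg.norm(a0-a1))
t=[c(557,180,.07),c(607,180,.07),c(607,259,.07),c(557,259,.07)]
print('tab',np.mean(t,0),np.linalg.norm(t[0]-t[1]),np.linalg.norm(t[1]-t[2]))
print('foot',c(252,216,.02),'diam',np.linalg.norm(c(219,216,.02)-c(286,216,.02)))
co=np.array([c(*k,.012) for k in [(91,127),(672,128),(664,301),(97,298)]])
ax=(co[1]+co[2]-co[0]-co[3])/2;print('bed',np.linalg.norm(ax),np.arctan2(ax[1],ax[0]),co.mean(0)-ax/np.linalg.norm(ax)*.07)
im=cv2.imread('pics/w2.png'); cv2.imwrite('pics/w2p.png',cv2.resize(im[115:170,200:255],None,fx=10,fy=10,interpolation=cv2.INTER_CUBIC))
```

```text
fixed [0.52587368 0.02626314 0.052     ] moving [0.53309469 0.08428081 0.052     ] gap 0.05846531884676421 yaw 1.4469707264970044 w 0.023430855483592108
tab [0.54294116 0.16090368 0.07      ] 0.016344126876468773 0.025471955787668678
foot [0.53133234 0.04838098 0.02      ] diam 0.025597843555821606
bed 0.22797842766981222 1.442098749499856 [0.52595937 0.02659187 0.012     ]
```

View pics/w2p.png

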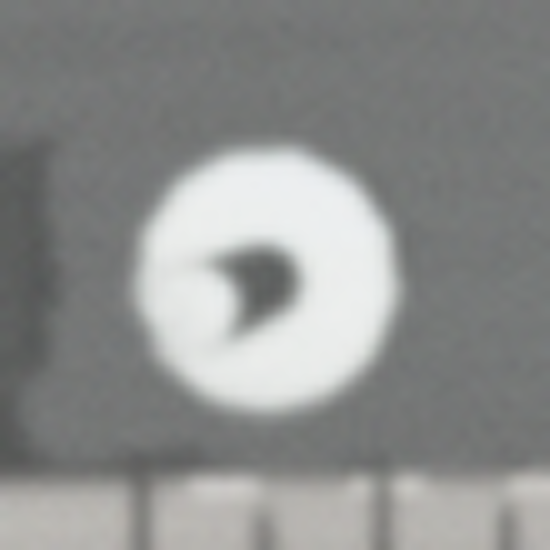

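The large caliper is confirmed: a 58 mm gap and 24 mm jaws at w2c crop x=172 and x=342, with the tab at (581,220). The punch inside has a shank top of about 8–9 mm, so it is the thin one. Next I straddle the tab and push.

Run:
```python
from h import *
yaw=1.445; R=down(yaw); a=np.array([np.cos(yaw),np.sin(yaw),0])
F=np.array([.5259,.0264,0])
T=F+a*.1385
bot.goto(T+[0,0,.14],R)
bot.gripper_to(.040,10)
print(bot.read_width(), bot.read_t())
print(bot.line_to(T+[0,0,.056],rate=.1,until_force=6))
bot.pause(.2)
f0=bot.read_ft_force();print(bot.read_position(),f0)
print(bot.line_to(T+[0,0,.056]-a*.045,rate=.04,until_force=6))
bot.pause(.2)
print(bot.read_t(),bot.read_position(),(bot.read_ft_force()-f0).round(2), (bot.read_position()-F)@a)
p=bot.camera_params('wrist'); im=bot.capture('wrist');cv2.imwrite('pics/w3.png',im[:,:,::-1])
```

```text
0.03991723139677981 4.2167
False
[0.54369051 0.16392783 0.05666161] [-0.865398   -0.39120642  0.44569983]
False
6.8833 [0.53763166 0.11936682 0.05597975] [ 0.83  0.45 -0.79] 0.09370411390252384
```

View pics/w3.png

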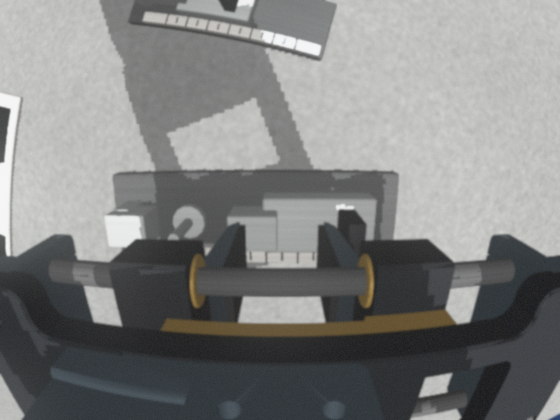

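Run:
```python
from h import *
yaw=1.445; R=down(yaw); a=np.array([np.cos(yaw),np.sin(yaw),0]); x=R[:,0]
F=np.array([.5259,.0264,0]); P=bot.read_position()
for s in(1,-1):
  for dx in (-.016,.016): print('tip inner',s,dx,proj('wrist',P+s*a*.02+x*dx+[0,0,-.011]).round(1),'outer',proj('wrist',P+s*a*.0335+x*dx+[0,0,-.011]).round(1))
for al in (.1385,.1385-.031,.110):
  print(al,[proj('wrist',F+a*al+x*k+[0,0,.07]).round(0).tolist() for k in (-.013,0,.013)])
print([proj('wrist',F+a*g+x*.012+[0,0,.052]).round(0).tolist() for g in (0,.0585,.030)])
im=cv2.imread('pics/w3.png'); cv2.imwrite('pics/w3c.png',cv2.resize(im[165:335,100:410],None,fx=2.5,fy=2.5,interpolation=cv2.INTER_CUBIC))
```

```text
tip inner 1 -0.016 [310.8 252.1] outer [330.2 251.9]
tip inner 1 0.016 [312.2 207.1] outer [332.5 207.2]
tip inner -1 -0.016 [252.6 252.1] outer [233.1 251.8]
tip inner -1 0.016 [251.4 207. ] outer [231.1 207. ]
0.1385 [[354.0, 263.0], [356.0, 243.0], [357.0, 223.0]]
0.10750000000000001 [[304.0, 264.0], [305.0, 244.0], [306.0, 223.0]]
0.11 [[308.0, 263.0], [309.0, 244.0], [310.0, 223.0]]
[[144.0, 215.0], [227.0, 216.0], [185.0, 216.0]]
```

View pics/w3c.png

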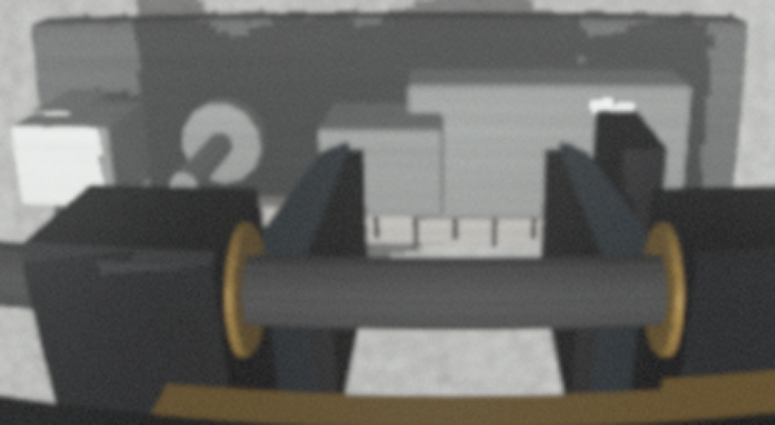

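The push met no force. In w3 the tab (px ~356,235) and the moving jaw corner (227,216) haven't moved, and the fingers passed beyond the tab, probably above it. I'll check with the scene camera.

Run:
```python
from h import *
im=bot.capture('scene')[:,:,::-1]
yaw=1.445; R=down(yaw); a=np.array([np.cos(yaw),np.sin(yaw),0]); x=R[:,0]
P=bot.read_position();
for s in(1,-1): print(proj('scene',P+s*a*.02-x*.016+[0,0,-.011]).round(1))
cv2.imwrite('pics/s3c.png',cv2.resize(im[90:280,200:430],None,fx=3.3,fy=3,interpolation=cv2.INTER_CUBIC))
```

```text
[334.5 217.6]
[315.9 215.6]
```

View pics/s3c.png

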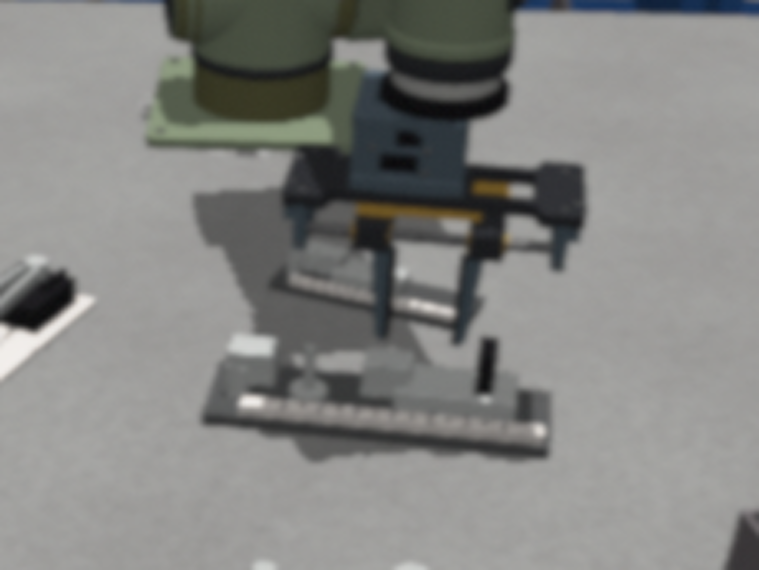

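Run:
```python
from h import *
yaw=1.445; R=down(yaw); a=np.array([np.cos(yaw),np.sin(yaw),0]); x=R[:,0]
P=bot.read_position(); print(bot.read_tcp_rot().round(3).tolist())
def tri(r1,r2):
    (o,d),(q,e)=r1,r2; d=d/np.linalg.norm(d); e=e/np.linalg.norm(e)
    s=np.linalg.lstsq(np.column_stack([d,-e]),q-o,rcond=None)[0]
    A,B=o+d*s[0],q+e*s[1]; return (A+B)/2,np.linalg.norm(A-B)
for w,s in (((240,226),(315.8,202.7)),((323,226),(338.8,204))):
    X,e=tri(ray('wrist',*w),ray('scene',*s)); print(X.round(4),e.round(4),'tool:',(R.T@(X-P)).round(4))
for z in (-.011,0,.01,.02,.03):print(z,[proj('wrist',P+a*.02+x*k+[0,0,z]).round(0).tolist() for k in(-.016,0,.016)])
```

```text
[[-0.992, 0.125, -0.0], [0.125, 0.992, 0.0], [0.0, 0.0, -1.0]]
[0.5261 0.0959 0.0621] 0.0021 tool: [ 0.0085 -0.0246 -0.0061]
[0.5317 0.1459 0.064 ] 0.0011 tool: [ 0.0092  0.0256 -0.008 ]
-0.011 [[311.0, 252.0], [312.0, 230.0], [312.0, 207.0]]
0 [[312.0, 259.0], [313.0, 236.0], [314.0, 212.0]]
0.01 [[314.0, 265.0], [315.0, 241.0], [315.0, 216.0]]
0.02 [[315.0, 272.0], [316.0, 247.0], [317.0, 221.0]]
0.03 [[317.0, 280.0], [318.0, 254.0], [319.0, 227.0]]
```

Both cameras put the fingertips well above where the "11 mm overhang" places them. I'll check by touching the bare bench.

Run:
```python
from h import *
R=down(1.445)
P=bot.read_position()
bot.line_to(P+[0,0,.06],rate=.2)
B=np.array([.60,-.05,0])
bot.goto(B+[0,0,.06],R)
bot.line_to(B+[0,0,.025],rate=.1,until_force=4)
f0=bot.read_ft_force();p=bot.read_position()
h=bot.line_to(B+[0,0,-.04],rate=.04,until_force=4)
print(h,p,bot.read_position(),bot.read_ft_force()-f0,bot.read_t())
```

```text
True [ 0.60012586 -0.04912232  0.02533776] [ 0.5998851  -0.05000477 -0.02268515] [ 0.00522089 -0.08370632  3.48453981] 9.8333
```

The bench touch shows the fingertips 22.5 mm *above* the reported TCP (stated: 11 mm below), a 33.5 mm tool-length error. I'll correct for it and redo the push.

```bash
cat >> h.py <<'E'
TIP=0.0225   # real fingertip height above reported TCP (tool down)
YC=1.445; RC=down(YC); AC=np.array([np.cos(YC),np.sin(YC),0]); FC=np.array([.5259,.0264,0])
E
python3 - <<'E'
from h import *
T=FC+AC*.1385
bot.line_to(bot.read_position()+[0,0,.09],rate=.2)
bot.goto(T+[0,0,.06],RC)
print(bot.line_to(T+[0,0,.045-TIP],rate=.1,until_force=6))
bot.pause(.2)
f0=bot.read_ft_force();print(bot.read_position(),f0,bot.read_width(),bot.read_t())
h=bot.line_to(T+[0,0,.045-TIP]-AC*.024,rate=.04,until_force=6)
print(h,bot.read_t(),bot.read_position(),((bot.read_ft_force()-f0)@AC).round(2), (bot.read_position()-FC)@AC)
p=bot.camera_params('wrist'); im=bot.capture('wrist');cv2.imwrite('pics/w4.png',cv2.resize(im[165:335,100:410,::-1],None,fx=2.5,fy=2.5))
E
```

```text
False
[0.54389398 0.16381637 0.023227  ] [-0.51294565  0.1522366  -0.79319609] 0.04013182562681851 12.05
False 12.8 [0.54026764 0.13979931 0.02246699] 0.32 0.11430586523973972
```

View pics/w4.png

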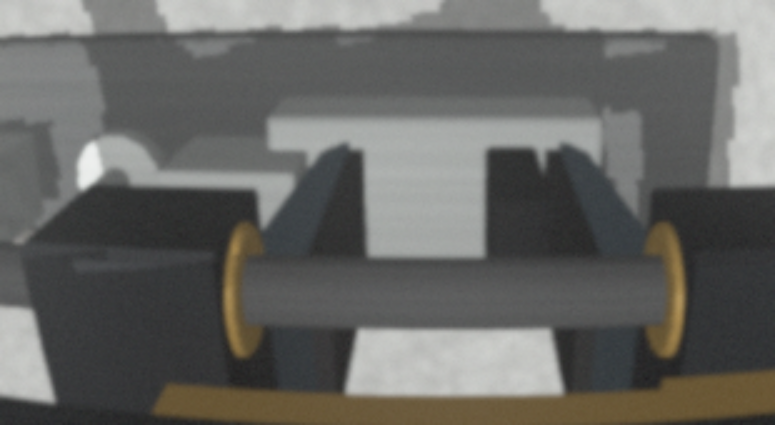

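The tab is now seated on the rear finger (crop ~(515,200)) and the carriage is moving. I'll continue, slowing before contact.

Run:
```python
from h import *
z=[0,0,.045-TIP]
h=bot.line_to(FC+AC*.081+z,rate=.04,until_force=6); print(h,bot.read_t(),(bot.read_position()-FC)@AC)
bot.pause(.1); f0=bot.read_ft_force()
h=bot.line_to(FC+AC*.066+z,rate=.01,until_force=5.5)
f=bot.read_ft_force();print(h,bot.read_t(),(bot.read_position()-FC)@AC,f0@AC,f@AC)
for i in range(3):
    bot.pause(.1);print(round(bot.read_ft_force()@AC,2),round((bot.read_position()-FC)@AC,4))
im=bot.capture('wrist');cv2.imwrite('pics/w5.png',cv2.resize(im[165:335,100:410,::-1],None,fx=2.5,fy=2.5))
```

```text
False 13.8333 0.08086314679472159
True 14.7917 0.07403091636195422 0.14388918812905552 0.9742590826379084
0.19 0.074
0.62 0.074
0.79 0.074
```

View pics/w5.png

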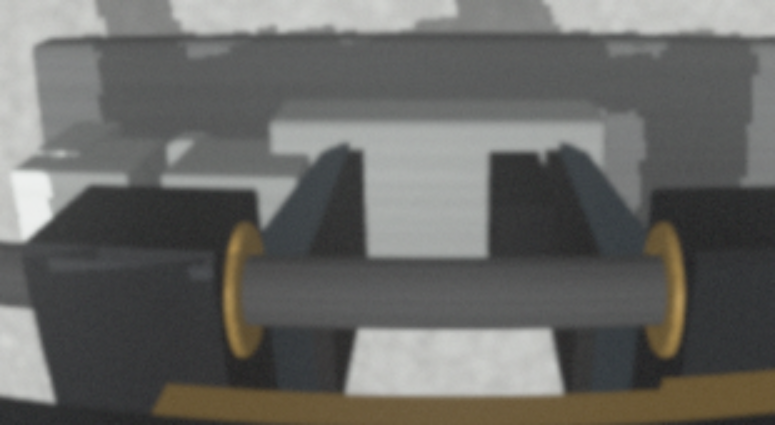

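The jaw stopped exactly where an 8 mm gap is predicted. The sustained force dropped after the stop, though, so I'll press in small steps and hold a few newtons for long enough.

Run:
```python
from h import *
z=[0,0,.045-TIP]
s0=(bot.read_position()-FC)@AC
for i in range(1,16):
    bot.line_to(FC+AC*(s0-.0002*i)+z,rate=.01)
    f=[]
    for k in range(4): bot.pause(.03); f.append(bot.read_ft_force()@AC)
    print(i,np.mean(f).round(2),np.round(f,1),round((bot.read_position()-FC)@AC-s0,5))
    if np.mean(f)>6: break
bot.pause(.2); print(bot.read_ft_force()@AC,bot.read_t())
```

```text
1 2.55 [2.3 2.8 1.9 3.2] -9e-05
2 4.6 [3.9 4.8 5.3 4.4] -0.00017
3 5.31 [5.1 6.1 5.  5.1] -0.00017
4 5.85 [6.1 5.1 5.9 6.3] -0.0002
5 6.66 [7.  6.7 6.4 6.5] -0.00018
6.6231866309445735 17.2583
```

Held 6.6 N. Now I back off, check the caliper, and look at the tweezers with the camera on the tip side.

```bash
cat >> h.py <<'E'
YT=-0.4344; XT=np.array([np.cos(YT),np.sin(YT),0]); GT=np.array([.4834,-.1909,0]); RT=down(YT-np.pi/2)
E
python3 - <<'E'
from h import *
z=[0,0,.045-TIP]
bot.line_to(FC+AC*.087+z,rate=.05)
bot.line_to(FC+AC*.087+[.0,0,.10],rate=.2)
print(RT[:,0],XT)
im=bot.capture('wrist');cv2.imwrite('pics/w6.png',im[:,:,::-1])
bot.gripper_to(.060,10)
bot.goto(GT-.06*XT+[0,0,.10],RT); bot.pause(.2)
np.save('w7.npy',bot.camera_params('wrist'),allow_pickle=True)
im=bot.capture('wrist');cv2.imwrite('pics/w7.png',im[:,:,::-1])
print(bot.read_t(),bot.read_position(),bot.read_joint_pos().round(2))
cv2.imwrite('pics/w7c.png',cv2.resize(im[30:240,150:420,::-1],None,fx=2.8,fy=2.8,interpolation=cv2.INTER_CUBIC))
E
```

```text
[ 0.90712273 -0.4208662   0.        ] [ 0.90712273 -0.4208662   0.        ]
21.4667 [ 0.42904931 -0.16552032  0.09998241] [-0.39  0.22  1.95  0.    0.96  1.61]
```

View pics/w6.png

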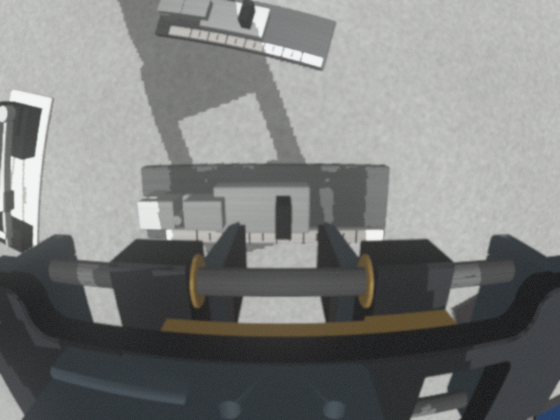

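View pics/w7c.png

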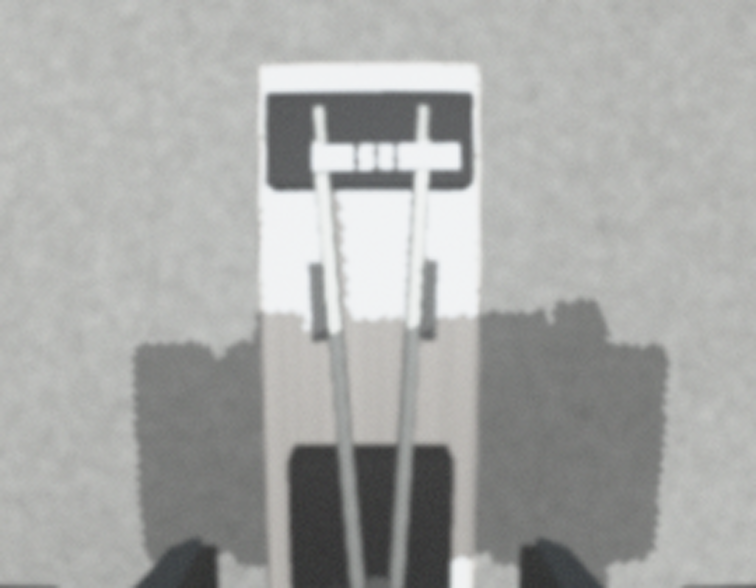

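The caliper is shut: in w6 the jaws are together at (155–210,213). In w7c the tweezers are open, with the grip plates at crop (317,301) and (428,301), tips at (319,108) and (423,108), and the tongue lines at x≈357, 377 and 397.

Run:
```python
from h import *
p=np.load('w7.npy',allow_pickle=True).item()
def c(U,V,z): return atz('wrist',(U+.5)/2.8-.5+150,(V+.5)/2.8-.5+30,z,p)
pl=[c(309,263,.047),c(437,262,.047),c(437,340,.047),c(309,340,.047)]
m=np.mean(pl,0);print('grip',m,'over',np.linalg.norm(pl[0]-pl[1]),'len',np.linalg.norm(pl[1]-pl[2]))
t=(c(319,106,.041)+c(423,106,.041))/2; d=t-m; print('tips',t,'dist',np.linalg.norm(d[:2]),'yaw',np.arctan2(d[1],d[0]))
s=[c(260,66,.006),c(480,66,.006)]; d=s[0]-s[1];print('stand yaw',np.arctan2(d[1],d[0])-np.pi/2,np.linalg.norm(d))
b=[c(289,450,.03),c(452,450,.03),c(267,189,.03),c(472,189,.03)];g=((b[0]+b[1])/2,(b[2]+b[3])/2);d=g[1]-g[0]
print('blocks',np.linalg.norm(d),np.arctan2(d[1],d[0]),'origin',g[0]+d*47/80)
```

```text
grip [ 0.48362992 -0.1924213   0.047     ] over 0.03453776826754299 len 0.0213347217550224
tips [ 0.53346667 -0.21484363  0.041     ] dist 0.054648538582182826 yaw -0.4227836819262721
stand yaw -0.43217941159721995 0.06915274602449617
blocks 0.07714094518739496 -0.42859924400060256 origin [ 0.48434668 -0.19185623  0.03      ]
```

Run:
```python
from h import *
YT=-0.43; XT=np.array([np.cos(YT),np.sin(YT),0]); R=down(YT-np.pi/2); G=np.array([.4838,-.1920,0])
bot.goto(G+[0,0,.055],R)
f0=bot.read_ft_force()
print(bot.line_to(G+[0,0,.020-TIP],rate=.08,until_force=6),bot.read_position())
bot.gripper_to(.027,15); print(bot.read_width(),bot.read_t())
bot.pause(.1)
im=bot.capture('wrist');cv2.imwrite('pics/w8.png',im[:,:,::-1])
cv2.imwrite('pics/w8c.png',cv2.resize(im[80:280,180:390,::-1],None,fx=3,fy=3,interpolation=cv2.INTER_CUBIC))
```

```text
False [ 0.48418628 -0.19217687 -0.00203278]
0.02749288124941318 23.4
```

View pics/w8c.png

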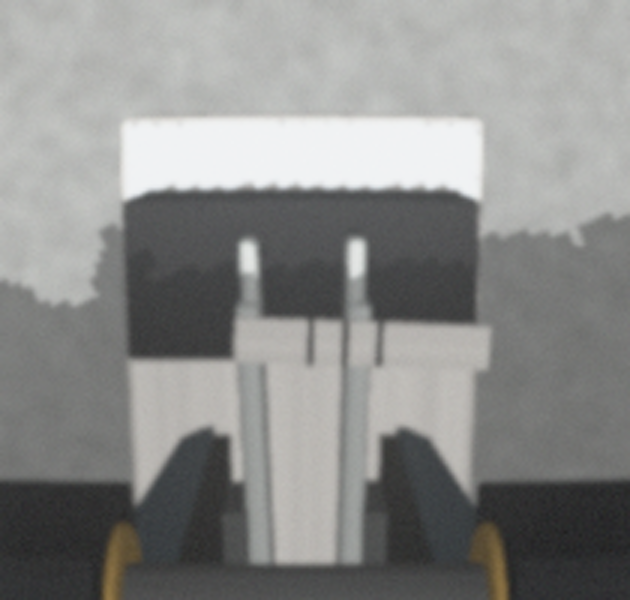

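The tweezers are gripped and squeezed to the middle line: the −y arm's inner face at crop x≈345 coincides with the 14 mm line. I'll lift, then squeeze to the 8 mm line (crop x≈312).

Run:
```python
from h import *
P=bot.read_position()
bot.line_to(P+[0,0,.10],rate=.08)
bot.gripper_to(.0232,18); bot.pause(.3); print(bot.read_width(),bot.read_t(),bot.read_ft_force(),bot.read_position())
im=bot.capture('wrist');cv2.imwrite('pics/w9.png',im[:,:,::-1])
cv2.imwrite('pics/w9c.png',cv2.resize(im[120:270,210:360,::-1],None,fx=4,fy=4,interpolation=cv2.INTER_CUBIC))
im=bot.capture('scene');cv2.imwrite('pics/s9c.png',cv2.resize(im[80:280,130:400,::-1],None,fx=2.9,fy=2.9,interpolation=cv2.INTER_CUBIC))
```

```text
0.022905608777792668 25.5417 [-0.60323905  0.89912028 -1.47825777] [ 0.48421032 -0.19220348  0.09774874]
```

View pics/w9c.png

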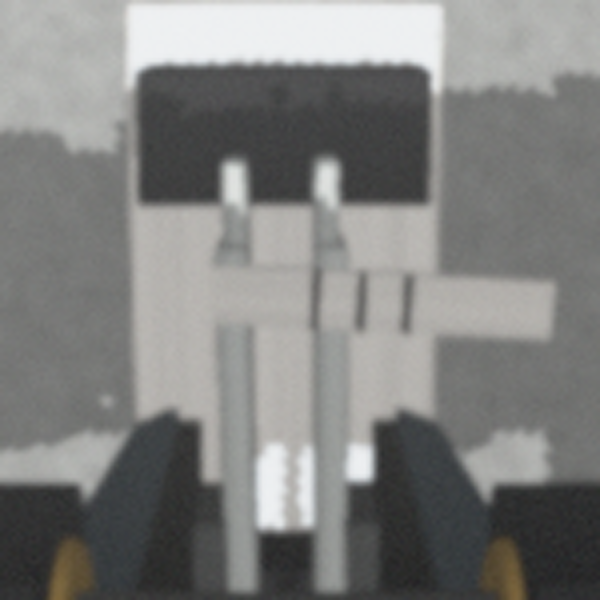

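View pics/s9c.png

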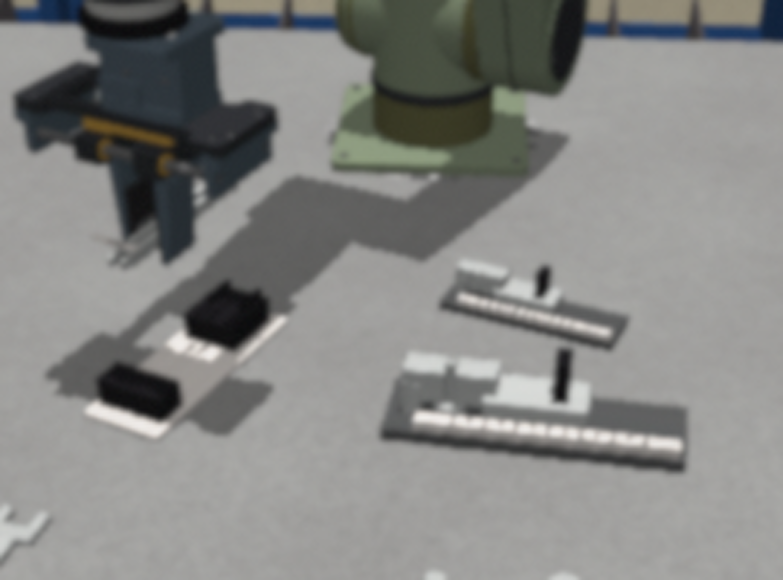

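The −y arm's inner face (crop x≈316) sits on the 8 mm line, and the tip gap measures ~8.2 mm. The tweezers are clear of the stand, and the caliper is shut with the punch upright (s9c ~(450,385)). I'll check steadiness and hand in.

Run:
```python
from h import *
bot.pause(1.0)
im=bot.capture('wrist');o=cv2.imread('pics/w9.png')[:,:,::-1]
print(bot.read_width(),bot.read_position(),np.abs(bot.read_dq()).max(),np.abs(im[120:240,210:360].astype(int)-o[120:240,210:360]).mean())
def edges(I):
    g=cv2.cvtColor(np.ascontiguousarray(I),cv2.COLOR_RGB2GRAY)[120:240,210:360].astype(np.float32)
    return g
print(cv2.phaseCorrelate(edges(o),edges(im)))
bot.close_job(); print(bot.read_t())
```

```text
0.023303007364177064 [ 0.48420269 -0.1922014   0.09774557] 0.002082986899685158 1.4815740740740742
((0.03327763022674901, -0.050400008141608055), 1.0318785552978516)
the job is handed in; nothing more can be done
the job is handed in; nothing more can be done
```

The job is handed in: the large caliper is shut on the thin (8 mm) punch, and the tweezers are held up, squeezed to the 8 mm line. `bot.close_job()` gives no verdict.

- **Caliper:** I pushed the moving jaw's tab with one finger and held about 6.6 N on it, which is roughly 5.6 N on the shank after jaw friction. It stopped where an 8 mm shank should stop it. After I backed off, the pictures showed it still shut with the punch upright.
- **Tweezers:** They were lifted 100 mm, which puts the grip centre at about 0.139 m, clear of the stand. The moving arm's inner face sits on the 8 mm line, and the tip gap measured about 8.2 mm in the picture. After a further second the picture had shifted by less than 0.1 pixel, so nothing was slipping. The finger opening read 22.9 mm and then 23.3 mm; the 0.4 mm difference is probably reading noise.
- **What disagreed:** The stated tool length did not match the arm. A touch on the bare bench put the fingertips 22.5 mm above the reported TCP, where the description says 11 mm below. My first push therefore passed over the tab without touching anything. I used the measured value from then on, and it held for both the push and the grasp.
- **Not checked:** The robot's reach stayed away from the spare punches, wrench and bin, but I did not measure them again at the end.

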